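# Dock a cordless wine opener in its charging cradle

## Task

Put the cordless wine opener on charge: lay it in the V-groove of the charging cradle near the groove's open end, copper-ringed base towards the stop block, and let go of it. Then slide it gently along the groove until its base is fully home against the stop block and the sprung brass contact is pushed in, and leave it lying there. Do not push or drop it hard, and leave the tumbler, jigger and espresso cup where they are.

Things in the scene. Friction and masses are not known exactly. Their poses are not given: they have to be found in the camera images.
- opener_center (a point): Centre of the cordless wine opener: smooth dark steel cylinder, 36 mm diameter, 130 mm long, about 0.3 kg, lying on its side, axis 18 mm above the worktop. Own x axis: along the barrel to the base, the end with a copper ring and flat brass contact; the other end (-x) is the flat bright steel head. z up. A flat rubber strip underneath, 13 mm wide, stops it rolling. Grip across the barrel's middle
- opener_base (a point): Centre of the flat base face (copper-ringed end) of the opener, 65 mm from its centre along its x axis
- cradle: Charging cradle, fixed. Origin: centre of its underside; x along the groove from the open end to the stop block; z up. Black base plate 250 x 64 x 8 mm; on it a rail 230 mm long (x = -115 to +115 mm), 34 mm wide, with a 90-degree aluminium V-groove, polished: apex 14 mm, lips 28 mm above the underside. The seated opener's axis is 39.5 mm above the underside; fingers can straddle opener and rail
- groove_open (a point): Open end of the groove, on the axis of a seated opener: x = -115 mm, 39.5 mm above the cradle's underside; axes as the cradle's. Laid with its head end level with this point, the opener's centre is at cradle x = -50 mm; with the centre from -75 to -25 mm it is clear of the stop. Sliding it along the groove takes 1 to 3 N, up to 8 N to start it
- contact (a joint): Sprung brass contact, 14 mm diameter, in the face of the stop block, on the opener's axis: 0 = out by 6 mm, 0.006 = flush (m); 0.7 N pushes it in and groove friction holds the opener there. Rigid black block (22 x 42 mm, 62 mm high) clamped with its face anywhere from cradle x = +55 to +95 mm, not measured: look or feel. Force rises steeply there; push with less than 12 N
- tumbler: Bystander: black tumbler, 70 mm wide, 85 mm high, standing on the worktop; origin under its centre. Leave it alone
- jigger: Bystander: steel double-cone jigger, 45 mm wide, 85 mm high, standing on the worktop; origin under its centre. Leave it alone
- espresso_cup: Bystander: white espresso cup with blue inside, 63 x 86 x 50 mm, standing on the worktop; origin under its centre. Leave it alone
- opener: The same wine opener; origin under its centre, 18 mm below it as it lies; axes as for opener_center. Note: a wall shelf hangs over the left of the worktop, its lower edge 0.45 m above it, from about y = +0.18 m leftwards beyond x = 0.5 m: keep the wrist low or clear of it

How it is judged:
By the outcome, as a careful person would: the job done as asked, in the order asked, and still so for the second after the job is handed in, with the robot touching nothing.
It also fails if it takes over 67 s, if anything falls off the work surface, if the arm or the gripper's body presses on something with over 40 N, if the wrist force passes 120 N, or if a joint passes its speed limit or range.

## Robot

A 7-joint arm with a two-finger parallel gripper is mounted at the origin on a cart in front of the work surface, level with it; the furniture and walls round the work are solid. World frame = base frame: x ahead of the robot, y to its left, z up, the work surface at z = 0. Lengths are in m, angles in rad, forces in N, time in s.
With the tool pointing down it reaches from about 0.425 to 1.025 m from the base axis. Payload 9.4 kg.
Tool frame: the origin (TCP) lies midway between the tips of the shut fingers; the grasp point (between the pads) lies bot.grip_depth behind it (bot.grip_depth is the distance from the TCP to the grasp point, in m); z points along the fingers, x is the direction in which the jaws open and shut, and the axes are right-handed (so a half turn about z gives the same grasp; the last joint's range is limited). The gripper opens to 85 mm and grips with 20 to 120 N. Pads are 22 mm wide; open, the fingers measure 114 mm over their backs; the gripper's body (76 mm by 85 mm) begins 54 mm behind the grasp point. The pads swing forward as they close: fully open they stand 13 mm farther back than shut.
Start: joints at [1.102, 0.599, -0.003, 1.599, 0.002, 0.943, -0.08], TCP at [0.277, -0.67, 0.231] pointing down, gripper open.
Joint ranges: [-2.57, 2.57], [-0.35, 1.97], [-1.29, 1.29], [0.11, 2.56], [-1.05, 4.19], [0.11, 1.86], [-2.63, 2.63]. Speed limits (rad/s): [2.22, 2.22, 3.01, 3.01, 3.14, 3.14, 3.14].

## Interface

Orientations are given as a rotation vector (axis times angle).
In Python, from plant import bot gives the robot as it stands. The module is installed in compiled form; this text tells all that it offers.
- The arm moves only by the tool servo_tool, never from a script. Its arguments are lists of equal length, an entry for each row: "fingers": the closure, from 0 (fully open) to 1 (shut); "travel": the shift along the tool's x, y, z in mm, a list of three; "turn": the turn, a rotation vector about the tool's x, y, z in rad, a list of three. In form: {"fingers": [fingers, ...], "travel": [[dx, dy, dz], ...], "turn": [[wx, wy, wz], ...]}. A call has exactly 8 rows; each row shifts and turns the pose as measured when the row begins, along the tool's axes as they then stand; what a row does not reach is not made up. A row lasts 1/12 s, in which the tool goes at most 41.7 mm and 7.16 degrees, less where a joint would pass 70% of its speed; a pose out of reach is approached as far as the arm can. A call is refused whole if a number of a shift passes 41.7 or a number of a turn 0.125, either way. A call with a gripper value outside its range is refused whole. The fingers move at their own pace and stop on an object; "newtons" is the grip in N (left out, the last holds). Time passes only in rows, so rows that do not move let the fingers close, or fill a call up. It gives the time, the measured TCP pose, the force and the opening at its end, in the units of the state.
- bot.state(): the state, without advancing time (a new reading comes with each control period).
- bot.grab_frame(name): name is "side" or "top"; returns a dict with "frame" (480x640x3 uint8, red, green, blue), "range_z" (480x640 float32, m along the optical axis (not along the pixel's ray), 0 where there is no reading), "fx", "fy", "cx", "cy" (pixels), "dist_coeffs" ([k1, k2, p1, p2, k3] as OpenCV has them; the pictures are not rectified), "pose" (4x4, takes a point from camera to world coordinates). Camera axes: x right, y up, looking along -z (the intrinsics and any distortion apply to the point x, -y, -z); pixel columns grow to the right and rows downward; lengths in m; the calibration is good to about 2 mm. A picture is of the moment at which its call begins.
- bot.close_job(): hands the job in, once; it reports no verdict.
The state is a dict: "clock": time; "joints": joint angles; "joint_vel": joint speeds; "joint_torque": joint torques, N m; "eef_pos": TCP position; "orientation": TCP orientation; "force": force on the tool from outside, world axes, zero at the start; "torque": the same for the moment, N m; "width": finger opening in m.
Only numpy, scipy, OpenCV 4.12 (cv2) and the standard library are available. Lean on these libraries where they do the work, as an engineer would, in place of code of your own. Each camera call takes 0.05 s, during which the arm holds its last target.

## Working session

There is one attempt and no reset: what is moved stays moved. The work goes in short steps, Python scripts to look and compute and a tool call to move; the robot and the scene stay as the last step left them, time stands still between calls to the robot, and variables do not carry over. Pictures are saved under pics/ and viewed, and the job is handed in when it is done.

Besides the shell and the picture viewer there is one more tool, called after "Request:" as name(argument=value, ...), one argument or row to a line, values as JSON. servo_tool: Moves the arm, as the interface text tells. Its arguments: {"type":"object","properties":{"fingers":{"type":"array"},"travel":{"type":"array"},"turn":{"type":"array"},"newtons":{"type":"number"}},"required":["fingers","travel","turn"]}

```bash
mkdir -p pics; cat > h.py <<'E'
import numpy as np, cv2, pickle
from scipy.spatial.transform import Rotation as R
from plant import bot
def grab(n,tag):
    f=bot.grab_frame(n); cv2.imwrite(f'pics/{tag}.png',f['frame'][:,:,::-1]); pickle.dump(f,open(f'pics/{tag}.pkl','wb')); return f
def load(tag): return pickle.load(open(f'pics/{tag}.pkl','rb'))
def rays(f,uv):
    K=np.array([[f['fx'],0,f['cx']],[0,f['fy'],f['cy']],[0,0,1]])
    p=cv2.undistortPoints(np.array(uv,float).reshape(-1,1,2),K,np.array(f['dist_coeffs'],float)).reshape(-1,2)
    d=np.c_[p[:,0],-p[:,1],-np.ones(len(p))]
    P=np.array(f['pose']); return P[:3,3], d@P[:3,:3].T
def onz(f,uv,z):
    o,d=rays(f,uv); return o+d*((z-o[2])/d[:,2])[:,None]
def depth(f,uv):
    o,d=rays(f,uv); uv=np.array(uv).round().astype(int).reshape(-1,2)
    return o+d*f['range_z'][uv[:,1],uv[:,0]][:,None]
E
python3 - <<'E'
from h import *
for n in('side','top'):
    f=grab(n,n+'0'); print(n,f['fx'],f['cx'],f['cy'],f['dist_coeffs'],np.round(f['pose'],3).tolist())
s=bot.state();print(s);print(bot.grip_depth)
E
```

```text
side 547.7145834461477 322.55038490900546 242.35709030116706 [-0.07243972  0.          0.          0.          0.        ] [[0.118, -0.796, 0.594, 1.287], [0.993, 0.085, -0.082, 0.035], [0.015, 0.599, 0.8, 0.946], [0.0, 0.0, 0.0, 1.0]]
top 589.127595361947 311.523348191516 237.1358442238243 [-0.1701049  0.         0.         0.         0.       ] [[0.021, 0.983, -0.183, 0.396], [-1.0, 0.022, 0.004, 0.148], [0.008, 0.183, 0.983, 1.179], [0.0, 0.0, 0.0, 1.0]]
{'clock': 0.1, 'joints': array([ 1.10228799,  0.60007922, -0.00253026,  1.60005305,  0.00179973,
        0.94290046, -0.07981595]), 'joint_vel': array([ 0.00046353, -0.00220694,  0.00096769, -0.00224946, -0.00166467,
        0.00052145, -0.0004712 ]), 'joint_torque': array([ 5.12846964e-03, -7.77982020e+01,  1.56965375e+00, -2.58623743e+01,
        1.26081627e-02,  5.41163783e-03,  4.03340550e-05]), 'eef_pos': array([ 0.27666716, -0.66967522,  0.23047774]), 'orientation': array([-2.61082409e+00,  1.74611967e+00,  1.99107205e-03]), 'force': array([ 0.02164895, -0.44758501, -0.38205872]), 'torque': array([ 0.00385242,  0.0008195 , -0.01642367]), 'width': 0.085679835100841}
0.0187
```

View pics/top0.png

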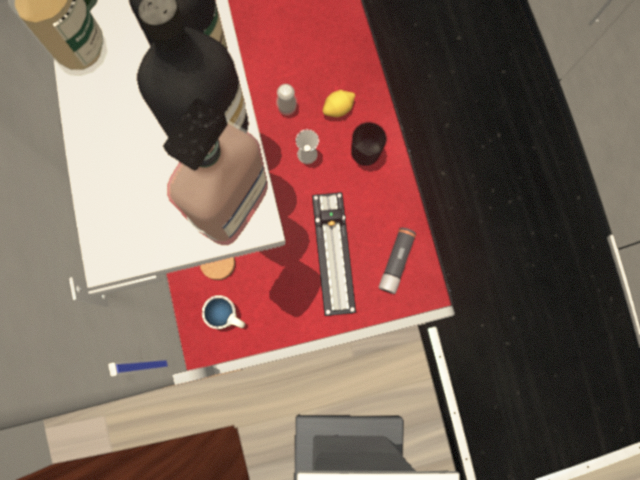

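View pics/side0.png

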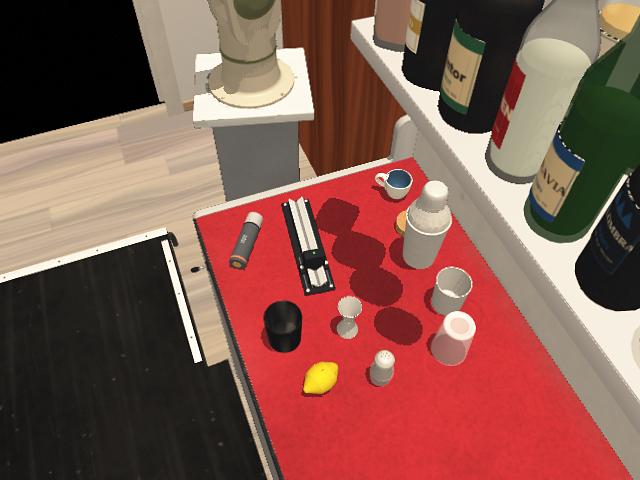

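The top view shows the opener at about (397,260), with its bright head at (389,284) and copper end at (406,234). The cradle runs from its open end at (340,312) to (328,195), with the block at about (330,213). The side view agrees. Next I'll measure.

```bash
cat > meas.py <<'E'
from h import *
import sys
def cloud(f):
    v,u=np.mgrid[0:480,0:640]; uv=np.c_[u.ravel(),v.ravel()]
    return depth(f,uv).reshape(480,640,3)
def red(f):
    h=cv2.cvtColor(f['frame'],cv2.COLOR_RGB2HSV); return ((h[...,0]<8)|(h[...,0]>172))&(h[...,1]>150)
E
cat > m1.py <<'E'
from meas import *
for n,boxo,boxc in (('top',(375,225,420,298),(308,188,360,320)),('side',(226,208,268,272),(278,192,338,298))):
    f=load(n+'0'); P=cloud(f); r=red(f)
    print(n,'table z',np.round(np.percentile(P[...,2][r],[10,50,90]),4))
    for nm,b,zc in(('op',boxo,.018),('cr',boxc,.008)):
        m=np.zeros((480,640),np.uint8); m[b[1]:b[3],b[0]:b[2]]=1
        m&=(~r).astype(np.uint8)
        c=max(cv2.findContours(m,cv2.RETR_EXTERNAL,cv2.CHAIN_APPROX_NONE)[0],key=cv2.contourArea)
        q=onz(f,c.reshape(-1,2).astype(float),zc)[:,:2]
        rc=cv2.minAreaRect((q*1000).astype(np.float32)); print(nm,rc, np.round(cv2.boxPoints(rc)).tolist())
        mm=np.zeros_like(m); cv2.drawContours(mm,[c],-1,1,-1)
        Z=P[...,2][mm>0]; print('  z pct',np.round(np.percentile(Z,[5,25,50,75,95,99]),4))
        cv2.imwrite(f'pics/m_{n}_{nm}.png',mm*255)
        v0,u0=b[1],b[0]
    cr=f['frame'][185:325,300:430] if n=='top' else f['frame'][185:305,220:345]
    cv2.imwrite(f'pics/crop_{n}.png',cv2.resize(cr[:,:,::-1],None,fx=4.2,fy=4.2,interpolation=cv2.INTER_CUBIC))
E
python3 m1.py
```

```text
top table z [-0.0042 -0.001   0.002 ]
op ((571.36865234375, -29.45655059814453), (39.062896728515625, 137.77890014648438), 71.34557342529297) [[500.0, -26.0], [630.0, -70.0], [643.0, -33.0], [512.0, 11.0]]
  z pct [0.0011 0.0274 0.0315 0.0341 0.0372 0.0395]
cr ((583.9324340820312, 98.20439910888672), (249.36634826660156, 64.6983413696289), 6.973905563354492) [[456.0, 115.0], [464.0, 51.0], [712.0, 81.0], [704.0, 145.0]]
  z pct [0.0036 0.0071 0.0146 0.0231 0.0593 0.064 ]
side table z [-0.0034 -0.0009  0.0016]
op ((572.4789428710938, -29.557899475097656), (37.92738342285156, 152.85853576660156), 70.35232543945312) [[494.0, -22.0], [638.0, -73.0], [651.0, -37.0], [507.0, 14.0]]
  z pct [0.0131 0.0255 0.0306 0.0331 0.0359 0.0372]
cr ((585.50830078125, 96.37028503417969), (259.9239807128906, 63.48597717285156), 6.988903522491455) [[453.0, 112.0], [460.0, 49.0], [718.0, 81.0], [711.0, 144.0]]
  z pct [0.0039 0.0067 0.0156 0.0238 0.0599 0.0631]
```

View pics/crop_top.png

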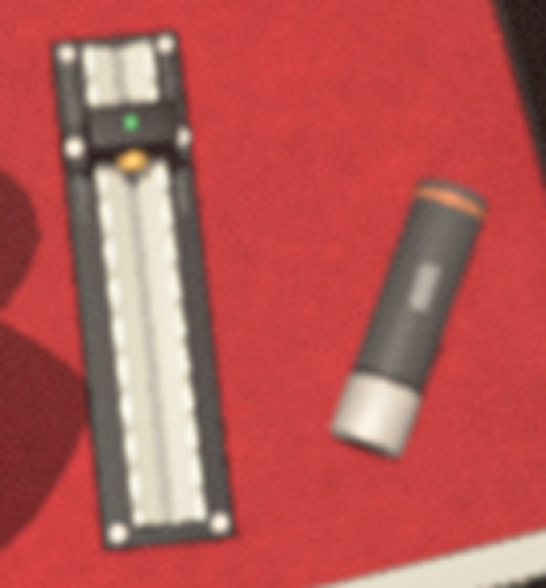

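View pics/crop_side.png

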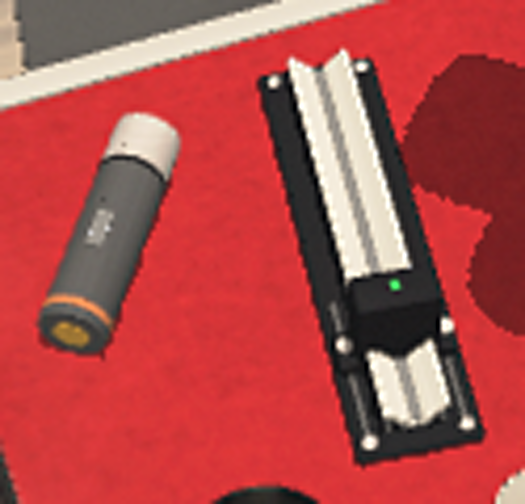

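```bash
cat > m2.py <<'E'
from meas import *
for n in('top','side'):
    f=load(n+'0'); P=cloud(f); 
    # opener: fit axis from depth of upper points
    m=cv2.imread(f'pics/m_{n}_op.png',0)>0
    m=cv2.erode(m.astype(np.uint8),np.ones((3,3)))>0
    p=P[m]; p=p[(p[:,2]>.012)&(p[:,2]<.045)]
    c=p[:,:2].mean(0); w=np.linalg.svd(p[:,:2]-c)[2][0]; w*=np.sign(w[0])
    t=(p[:,:2]-c)@w; s=(p[:,:2]-c)@np.array([-w[1],w[0]])
    print(n,'op depth c',c.round(4),'ang',np.degrees(np.arctan2(w[1],w[0])).round(2),'t',np.percentile(t,[0.5,99.5]).round(4),'s',np.percentile(s,[1,99]).round(4), 'mid',(c+w*np.percentile(t,[.5,99.5]).mean()).round(4))
    m=cv2.imread(f'pics/m_{n}_cr.png',0)>0
    p=P[m]; a=np.radians(6.98); w=np.array([np.cos(a),np.sin(a)]); c=np.array([.5845,.0975])
    t=(p[:,:2]-c)@w; s=(p[:,:2]-c)@np.array([-w[1],w[0]])
    h=(p[:,2]>.045)&(abs(s)<.035); print('  block t',np.percentile(t[h],[1,5,50,95,99]).round(4),'s',np.percentile(s[h],[2,98]).round(4),'z',np.percentile(p[h,2],[50,90]).round(4))
    top=h&(p[:,2]>.055); print('  blocktop t',np.percentile(t[top],[2,98]).round(4), 's',np.percentile(s[top],[2,98]).round(4))
E
python3 m2.py
```

```text
top op depth c [ 0.5673 -0.0274] ang -19.26 t [-0.0611  0.0661] s [-0.016  0.015] mid [ 0.5696 -0.0282]
  block t [0.0545 0.0554 0.0645 0.0759 0.0772] s [-0.0193  0.021 ] z [0.0602 0.0637]
  blocktop t [0.0555 0.0768] s [-0.0193  0.0205]
side op depth c [ 0.5836 -0.0295] ang -20.3 t [-0.0715  0.0572] s [-0.0155  0.0125] mid [ 0.5769 -0.0271]
  block t [0.0604 0.0621 0.076  0.0826 0.0837] s [-0.0216  0.0181] z [0.0598 0.0625]
  blocktop t [0.0605 0.083 ] s [-0.0213  0.0181]
```

The two cameras agree in y, but they differ by about 6 mm in x, which lies mostly along both axes and so matters little. The opener is at about (0.573, -0.028) with yaw -19.3°. The cradle is at about (0.587, 0.098) with yaw 7.0°. I'll move over the opener now.

Request:
servo_tool(
  fingers=[0,0,0,0,0,0,0,0],
  travel=[
    [-27,-29,0],
    [-27,-29,0],
    [-27,-29,0],
    [-27,-29,0],
    [-27,-29,0],
    [-27,-29,0],
    [-27,-29,0],
    [-27,-29,0],
  ],
  turn=[
    [0,0,0],
    [0,0,0],
    [0,0,0],
    [0,0,0],
    [0,0,0],
    [0,0,0],
    [0,0,0],
    [0,0,0],
  ],
  newtons=40,
)

```text
clock: 0.77
eef_pos: [0.4056, -0.379, 0.2253]
orientation: [2.594, -1.766, -0.01]
force: [1.4, -0.8, 0.1]
width: 0.0855
```

```bash
cat > go.py <<'E'
import sys
from h import *
# target x y z(mm) yaw(deg of tool x); prints total tool-frame shift and turn
s=bot.state(); T=R.from_rotvec(s['orientation']); p=s['eef_pos']*1000
x,y,z,yaw=map(float,sys.argv[1:5]); a=np.radians(yaw)
G=R.from_matrix(np.array([[np.cos(a),np.sin(a),0],[np.sin(a),-np.cos(a),0],[0,0,-1]]))
print('pos',p.round(1),'yaw',np.degrees(np.arctan2(*T.as_matrix()[[1,0],0])).round(2),'F',s['force'].round(2),'w',round(s['width']*1000,1))
print('tool shift',T.inv().apply(np.array([x,y,z])-p).round(1),'turn',(T.inv()*G).as_rotvec().round(4),'len',np.linalg.norm(np.array([x,y,z])-p).round(1))
E
python3 go.py 573 -28 200 -109.3
```

```text
pos [ 405.6 -379.   225.3] yaw -68.51 F [ 1.4  -0.82  0.13] w 85.5
tool shift [-265.2 -284.6   24.2] turn [7.40e-03 5.00e-04 7.12e-01] len 389.7
```

Request:
servo_tool(
  fingers=[0,0,0,0,0,0,0,0],
  travel=[
    [-27,-29,3],
    [-27,-29,3],
    [-27,-29,3],
    [-27,-29,3],
    [-27,-29,3],
    [-27,-29,3],
    [-27,-29,3],
    [-27,-29,0],
  ],
  turn=[
    [0,0,0],
    [0,0,0],
    [0,0,0],
    [0,0,0],
    [0,0,0],
    [0,0,0],
    [0,0,0],
    [0,0,0],
  ],
)

```text
clock: 1.43
eef_pos: [0.5449, -0.0779, 0.202]
orientation: [2.591, -1.768, -0.011]
force: [1.1, -0.7, -0.4]
width: 0.0851
```

Request:
servo_tool(
  fingers=[0,0,0,0,0,0,0,0],
  travel=[
    [0,0,0],
    [0,0,0],
    [0,0,0],
    [0,0,0],
    [0,0,0],
    [0,0,0],
    [0,0,0],
    [0,0,0],
  ],
  turn=[
    [0,0,0.1],
    [0,0,0.1],
    [0,0,0.1],
    [0,0,0.1],
    [0,0,0.1],
    [0,0,0.1],
    [0,0,0.1],
    [0,0,0],
  ],
)

```text
clock: 2.1
eef_pos: [0.5484, -0.0628, 0.1993]
orientation: [1.81, -2.56, -0.017]
force: [-0.3, -0.1, -0.4]
width: 0.0856
```

```bash
python3 go.py 573 -28 130 -109.3
```

```text
pos [548.4 -62.8 199.3] yaw -109.48 F [-0.32 -0.1  -0.36] w 85.6
tool shift [-40.9 -12.4  69.2] turn [ 0.0121  0.0012 -0.0031] len 81.3
```

Request:
servo_tool(
  fingers=[0,0,0,0,0,0,0,0],
  travel=[
    [-10,-3,17],
    [-10,-3,17],
    [-10,-3,17],
    [-10,-3,17],
    [0,0,0],
    [0,0,0],
    [0,0,0],
    [0,0,0],
  ],
  turn=[
    [0.012,0,-0.003],
    [0,0,0],
    [0,0,0],
    [0,0,0],
    [0,0,0],
    [0,0,0],
    [0,0,0],
    [0,0,0],
  ],
)

```text
clock: 2.77
eef_pos: [0.5732, -0.0289, 0.1301]
orientation: [-1.843, 2.542, -0.001]
force: [-0.2, 0.9, 0.3]
width: 0.0852
```

```bash
python3 go.py 573 -28 100 -109.3; python3 - <<'E'
from h import *
for n in('top','side'):
    f=grab(n,n+'1')
a=load('top1')['frame'][130:330,280:480];b=load('side1')['frame'][100:300,160:360]
cv2.imwrite('pics/c1.png',cv2.resize(np.hstack([a,b])[:,:,::-1],None,fx=2,fy=2,interpolation=cv2.INTER_CUBIC))
# project tcp
for n in('top','side'):
    f=load(n+'1');P=np.array(f['pose']);s=bot.state()
    T=R.from_rotvec(s['orientation'])
    for off in([0,0,0],[.0425,0,-.013],[-.0425,0,-.013]):
        q=np.linalg.inv(P)@np.r_[s['eef_pos']+T.apply(off),1]; q=q[:3]*[1,-1,-1]
        K=np.array([[f['fx'],0,f['cx']],[0,f['fy'],f['cy']],[0,0,1]])
        print(n,off,cv2.projectPoints(q.reshape(1,3),np.zeros(3),np.zeros(3),K,np.array(f['dist_coeffs']))[0].ravel().round(1))
E
```

```text
pos [573.2 -28.9 130.1] yaw -108.12 F [-0.24  0.9   0.3 ] w 85.2
tool shift [-0.8  0.6 30.1] turn [-0.0012  0.0008  0.0206] len 30.1
top [0, 0, 0] [406.1 249. ]
top [0.0425, 0, -0.013] [429.6 255.6]
top [-0.0425, 0, -0.013] [384.9 240.1]
side [0, 0, 0] [241.  204.7]
side [0.0425, 0, -0.013] [219.4 196.9]
side [-0.0425, 0, -0.013] [261.5 203.8]
```

View pics/c1.png

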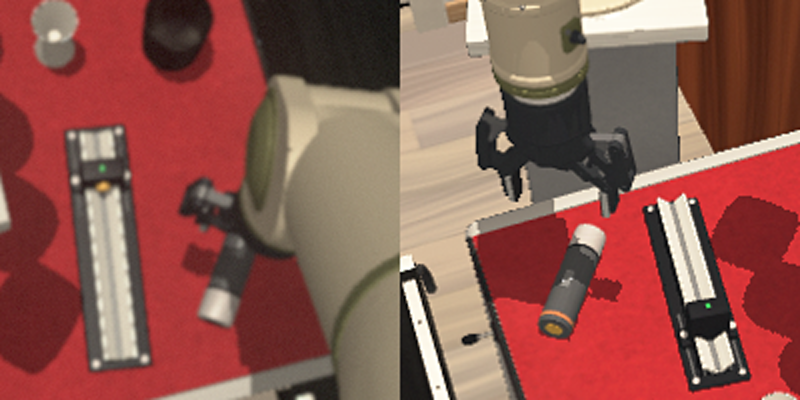

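The side view shows the open fingertips at about (216,200) and (264,206), against a predicted (219,197) and (261,204). They straddle the barrel, and the side camera's x bias explains the 3 px. I'll descend.

Request:
servo_tool(
  fingers=[0,0,0,0,0,0,0,0],
  travel=[
    [0,1,20],
    [0,1,20],
    [0,0,20],
    [0,0,20],
    [0,0,14],
    [0,0,0],
    [0,0,0],
    [0,0,0],
  ],
  turn=[
    [0,0,0.02],
    [0,0,0],
    [0,0,0],
    [0,0,0],
    [0,0,0],
    [0,0,0],
    [0,0,0],
    [0,0,0],
  ],
)

```text
clock: 3.53
eef_pos: [0.5758, -0.0319, 0.0408]
orientation: [-1.806, 2.556, -0.014]
force: [-0.2, -0.4, -0.2]
width: 0.0854
```

```bash
python3 go.py 571.5 -28.5 3 -109.3; python3 - <<'E'
from h import *
for n in('top','side'):
    f=grab(n,n+'2')
a=load('top2')['frame'][180:330,300:450];b=load('side2')['frame'][150:300,180:330]
cv2.imwrite('pics/c2.png',cv2.resize(np.hstack([a,b])[:,:,::-1],None,fx=2.6,fy=2.6,interpolation=cv2.INTER_CUBIC))
E
```

```text
pos [575.8 -31.9  40.8] yaw -109.52 F [-0.17 -0.4  -0.24] w 85.4
tool shift [-1.6  5.7 37.7] turn [-0.0142  0.005  -0.0038] len 38.2
```

View pics/c2.png

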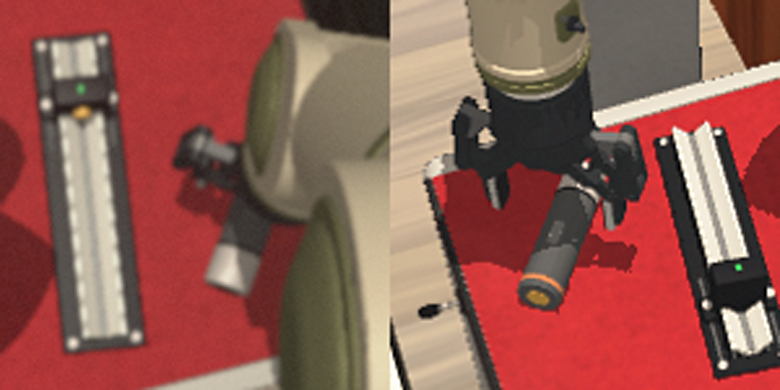

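The fingers straddle the barrel in both views. I'll go down the rest of the way.

Request:
servo_tool(
  fingers=[0,0,0,0,0,0,0,0],
  travel=[
    [-1.5,5,5],
    [0,0,10],
    [0,0,9],
    [0,0,8],
    [0,0,5],
    [0,0,0],
    [0,0,0],
    [0,0,0],
  ],
  turn=[
    [-0.014,0.005,-0.004],
    [0,0,0],
    [0,0,0],
    [0,0,0],
    [0,0,0],
    [0,0,0],
    [0,0,0],
    [0,0,0],
  ],
)

```text
clock: 4.3
eef_pos: [0.5727, -0.028, 0.0019]
orientation: [-1.818, 2.559, -0.002]
force: [-0.4, -0.1, 0.9]
width: 0.085
```

```bash
python3 go.py 571.5 -28.5 3 -109.3
```

```text
pos [572.7 -28.    1.9] yaw -109.22 F [-0.38 -0.13  0.93] w 85.0
tool shift [ 0.9  0.9 -1.1] turn [-0.0023  0.001   0.0014] len 1.7
```

Request:
servo_tool(
  fingers=[0.2,0.3,0.4,0.5,0.6,0.7,0.8,0.9],
  travel=[
    [0,0,-1],
    [0,0,0],
    [0,0,0],
    [0,0,0],
    [0,0,0],
    [0,0,0],
    [0,0,0],
    [0,0,0],
  ],
  turn=[
    [0,0,0],
    [0,0,0],
    [0,0,0],
    [0,0,0],
    [0,0,0],
    [0,0,0],
    [0,0,0],
    [0,0,0],
  ],
  newtons=40,
)

```text
clock: 4.97
eef_pos: [0.5728, -0.0286, 0.004]
orientation: [-1.817, 2.56, -0.003]
force: [0.1, -1.0, -0.1]
width: 0.0346
```

Request:
servo_tool(
  fingers=[0.9,0.9,0.9,0.9,0.9,0.9,0.9,0.9],
  travel=[
    [0,0,0],
    [0,0,0],
    [0,0,-3],
    [0,0,-8],
    [0,0,-12],
    [0,0,-15],
    [0,0,-15],
    [0,0,0],
  ],
  turn=[
    [0,0,0],
    [0,0,0],
    [0,0,0],
    [0,0,0],
    [0,0,0],
    [0,0,0],
    [0,0,0],
    [0,0,0],
  ],
)

```text
clock: 5.63
eef_pos: [0.5714, -0.0281, 0.0607]
orientation: [-1.819, 2.561, 0.0]
force: [0.9, 0.5, -3.4]
width: 0.0346
```

```bash
python3 go.py 535 92 100 -83; python3 - <<'E'
from h import *
for n in('top','side'):
    f=grab(n,n+'3')
a=load('top3')['frame'][180:330,300:450];b=load('side3')['frame'][150:300,180:330]
cv2.imwrite('pics/c3.png',cv2.resize(np.hstack([a,b])[:,:,::-1],None,fx=2.6,fy=2.6,interpolation=cv2.INTER_CUBIC))
E
```

```text
pos [571.4 -28.1  60.7] yaw -109.24 F [ 0.85  0.51 -3.35] w 34.6
tool shift [-101.4   74.   -39.3] turn [-1.00e-04  4.00e-04 -4.58e-01] len 131.5
```

View pics/c3.png

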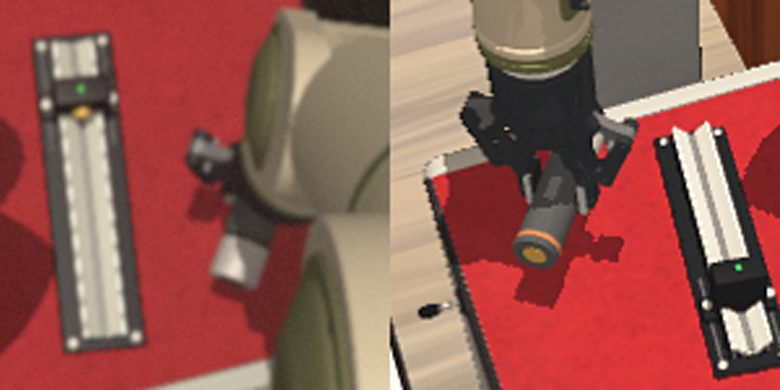

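The opener is held, with about 3.4 N of weight on the tool and its copper base pointing forward-right. I'll lift it and turn it to the groove yaw.

Request:
servo_tool(
  fingers=[0.9,0.9,0.9,0.9,0.9,0.9,0.9,0.9],
  travel=[
    [0,0,-8],
    [0,0,-8],
    [0,0,-8],
    [0,0,-8],
    [0,0,-8],
    [0,0,0],
    [0,0,0],
    [0,0,0],
  ],
  turn=[
    [0,0,-0.08],
    [0,0,-0.08],
    [0,0,-0.08],
    [0,0,-0.08],
    [0,0,-0.08],
    [0,0,-0.058],
    [0,0,0],
    [0,0,0],
  ],
)

```text
clock: 6.4
eef_pos: [0.5672, -0.0272, 0.0953]
orientation: [2.371, -2.052, -0.012]
force: [-1.1, 0.2, -3.5]
width: 0.0348
```

```bash
python3 go.py 535.5 91.2 80 -83
```

```text
pos [567.2 -27.2  95.3] yaw -81.75 F [-1.13  0.21 -3.52] w 34.8
tool shift [-121.6   14.2   15.6] turn [0.0096 0.0016 0.0218] len 123.5
```

Request:
servo_tool(
  fingers=[0.9,0.9,0.9,0.9,0.9,0.9,0.9,0.9],
  travel=[
    [-20,2,0],
    [-25,3,0],
    [-25,3,0],
    [-25,3,5],
    [-18,2,5],
    [-8,1,5],
    [0,0,0],
    [0,0,0],
  ],
  turn=[
    [0.01,0,0.02],
    [0,0,0],
    [0,0,0],
    [0,0,0],
    [0,0,0],
    [0,0,0],
    [0,0,0],
    [0,0,0],
  ],
)

```text
clock: 7.07
eef_pos: [0.5361, 0.093, 0.0751]
orientation: [2.329, -2.102, -0.005]
force: [-0.4, -0.1, -3.9]
width: 0.0345
```

```bash
python3 go.py 535.5 91.2 60 -83;
```

```text
pos [536.1  93.   75.1] yaw -84.12 F [-0.42 -0.11 -3.92] w 34.5
tool shift [ 1.7  0.7 15.1] turn [ 0.005  -0.0005 -0.0196] len 15.2
```

Request:
servo_tool(
  fingers=[0.9,0.9,0.9,0.9,0.9,0.9,0.9,0.9],
  travel=[
    [1.7,0.7,5],
    [0,0,10],
    [0,0,6],
    [0,0,0],
    [0,0,0],
    [0,0,0],
    [0,0,0],
    [0,0,0],
  ],
  turn=[
    [0.005,0,-0.02],
    [0,0,0],
    [0,0,0],
    [0,0,0],
    [0,0,0],
    [0,0,0],
    [0,0,0],
    [0,0,0],
  ],
)

```text
clock: 7.73
eef_pos: [0.5369, 0.0839, 0.0514]
orientation: [2.343, -2.089, 0.004]
force: [-0.1, -0.3, -3.6]
width: 0.035
```

```bash
python3 go.py 535.5 91.2 40 -83;python3 - <<'E'
from h import *
for n in('top','side'):
    f=grab(n,n+'4')
a=load('top4')['frame'][185:325,290:430];b=load('side4')['frame'][170:310,230:370]
cv2.imwrite('pics/c4.png',cv2.resize(np.hstack([a,b])[:,:,::-1],None,fx=2.8,fy=2.8,interpolation=cv2.INTER_CUBIC))
E
```

```text
pos [536.9  83.9  51.4] yaw -83.45 F [-0.09 -0.27 -3.65] w 35.0
tool shift [-7.5  0.6 11.4] turn [-0.0001 -0.0033 -0.0078] len 13.6
```

View pics/c4.png

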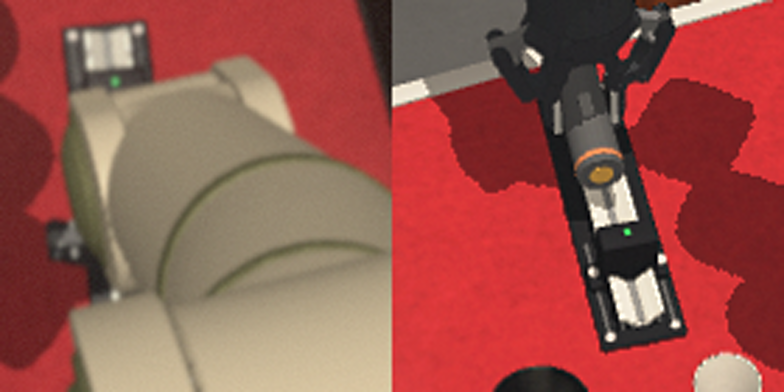

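The tool drifted 7 mm sideways, so I'll correct that before going lower.

Request:
servo_tool(
  fingers=[0.9,0.9,0.9,0.9,0.9,0.9,0.9,0.9],
  travel=[
    [-4,0.6,0],
    [-3.5,0,0],
    [0,0,0],
    [0,0,0],
    [0,0,0],
    [0,0,0],
    [0,0,0],
    [0,0,0],
  ],
  turn=[
    [0,-0.003,-0.008],
    [0,0,0],
    [0,0,0],
    [0,0,0],
    [0,0,0],
    [0,0,0],
    [0,0,0],
    [0,0,0],
  ],
)

```text
clock: 8.5
eef_pos: [0.5356, 0.0933, 0.0523]
orientation: [-2.355, 2.077, -0.001]
force: [0.4, 1.2, -2.5]
width: 0.0346
```

```bash
python3 go.py 535.5 91.2 40 -83;python3 - <<'E'
from h import *
for n in('side',):
    f=grab(n,n+'5')
b=load('side5')['frame'][170:310,230:370]
cv2.imwrite('pics/c5.png',cv2.resize(b[:,:,::-1],None,fx=4,fy=4,interpolation=cv2.INTER_CUBIC))
E
```

```text
pos [535.6  93.3  52.3] yaw -82.84 F [ 0.37  1.25 -2.54] w 34.6
tool shift [ 2.   0.3 12.3] turn [-0.0018  0.0006  0.0028] len 12.4
```

View pics/c5.png

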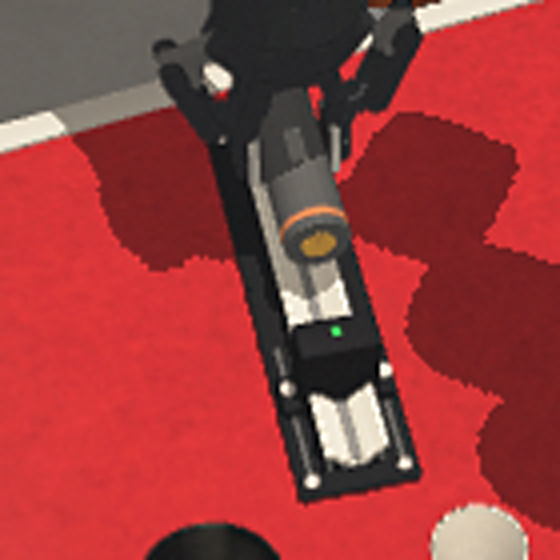

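```bash
python3 - <<'E'
from meas import *
f=load('side5'); F=f['frame']; h=cv2.cvtColor(F,cv2.COLOR_RGB2HSV)
m=((h[...,0]>12)&(h[...,0]<30)&(h[...,1]>120)&(h[...,2]>80)); z=np.zeros_like(m); z[215:245,290:330]=1; m&=z
uv=np.argwhere(m)[:,::-1].mean(0); print('brass',uv,m.sum())
p=onz(f,uv,0.0663)[0]; a=np.radians(6.98); w=np.array([np.cos(a),np.sin(a)]);n=np.array([-w[1],w[0]])
print(p, 'lat',n@p[:2]*1000,'along',w@p[:2]*1000,'tcp lat',n@[535.6,93.3],'tcp along',w@[535.6,93.3])
g=(h[...,1]>120)&(h[...,0]>45)&(h[...,0]<80)&(h[...,2]>120); z[:]=0; z[240:262,300:325]=1; g&=z
uv=np.argwhere(g)[:,::-1].mean(0); q=onz(f,uv,.062)[0]; print('green led',uv,q,'lat',n@q[:2]*1000)
# screws on the base plate near the stop end, white, z~.009
for tag in('side5','top0'):
    f=load(tag)
    H=cv2.cvtColor(f['frame'],cv2.COLOR_RGB2HSV)
    if tag=='side5': 
        for c in ((308,290),(331,285.5),(301.5,267),(326,262)): 
            q=onz(f,c,.009)[0]; print(tag,c,n@q[:2]*1000)
    g=(H[...,1]>100)&(H[...,0]>45)&(H[...,0]<80); z=np.zeros_like(g); z[(slice(205,225) if tag=='top0' else slice(240,262)),(slice(320,342) if tag=='top0' else slice(300,325))]=1; g&=z
    if g.sum(): uv=np.argwhere(g)[:,::-1].mean(0); q=onz(f,uv,.062)[0]; print(tag,'led',uv,q.round(4),n@q[:2]*1000)
E
```

```text
brass [309.29268293 230.48780488] 41
[0.60154225 0.10224688 0.0663    ] lat 28.387948874084298 along 609.5093325710102 tcp lat 27.52086907356248 tcp along 542.9685550429563
green led [313.5 252.5] [0.65435404 0.10515776 0.062     ] lat 24.859417892712056
side5 (308, 290) 1.7625001274299934
side5 (331, 285.5) 49.338810573505334
side5 (301.5, 267) 1.0777036445153263
side5 (326, 262) 53.42425759211657
side5 led [313.71428571 252.14285714] [0.6535 0.1057 0.062 ] 25.473860961548255
top0 led [331.  213.5] [0.6519 0.1058 0.062 ] 25.75865248527314
```

The base's brass disc at (309,230) gives a lateral of about 28 mm, against 25.5 mm for the groove (LED and screws). I'll shift about 2.4 mm and descend slowly.

Request:
servo_tool(
  fingers=[0.9,0.9,0.9,0.9,0.9,0.9,0.9,0.9],
  travel=[
    [0.8,0,2],
    [0.8,0,3],
    [0.4,0,3],
    [0.4,0,3],
    [0,0,3],
    [0,0,2],
    [0,0,0],
    [0,0,0],
  ],
  turn=[
    [0,0,0],
    [0,0,0],
    [0,0,0],
    [0,0,0],
    [0,0,0],
    [0,0,0],
    [0,0,0],
    [0,0,0],
  ],
)

```text
clock: 9.22
eef_pos: [0.5358, 0.0901, 0.0339]
orientation: [-2.354, 2.079, -0.001]
force: [-0.8, 1.2, -2.6]
width: 0.0347
```

```bash
python3 go.py 535.9 90.9 30 -83
```

```text
pos [535.8  90.1  33.9] yaw -82.88 F [-0.8   1.21 -2.63] w 34.7
tool shift [-0.8 -0.2  3.9] turn [-0.001   0.0004  0.0021] len 4.0
```

Request:
servo_tool(
  fingers=[0.9,0.9,0.9,0.9,0.9,0.9,0.9,0.9],
  travel=[
    [-0.4,0,1],
    [-0.3,0,1],
    [0,0,1],
    [0,0,1],
    [0,0,0],
    [0,0,0],
    [0,0,0],
    [0,0,0],
  ],
  turn=[
    [0,0,0],
    [0,0,0],
    [0,0,0],
    [0,0,0],
    [0,0,0],
    [0,0,0],
    [0,0,0],
    [0,0,0],
  ],
)

```text
clock: 9.88
eef_pos: [0.536, 0.0912, 0.0298]
orientation: [-2.354, 2.078, -0.001]
force: [1.0, 0.2, -3.1]
width: 0.0345
```

```bash
python3 go.py 535.9 90.9 26 -83;python3 - <<'E'
from h import *
f=grab('side','side6')
b=f['frame'][170:310,230:370]
cv2.imwrite('pics/c6.png',cv2.resize(b[:,:,::-1],None,fx=4,fy=4,interpolation=cv2.INTER_CUBIC))
E
```

```text
pos [536.   91.2  29.8] yaw -82.86 F [ 1.03  0.21 -3.12] w 34.5
tool shift [0.3 0.1 3.8] turn [-0.0016  0.0005  0.0024] len 3.8
```

View pics/c6.png

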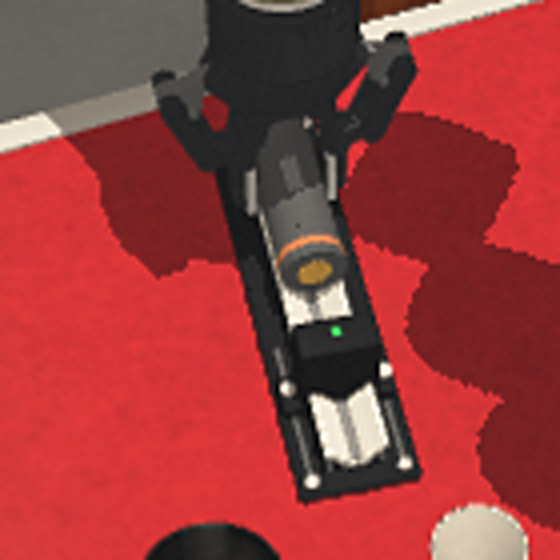

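The base now sits centred over the groove, brass at about (309,237) in line with the V. I'll lower it in 0.7 mm rows.

Request:
servo_tool(
  fingers=[0.9,0.9,0.9,0.9,0.9,0.9,0.9,0.9],
  travel=[
    [0,0,0.7],
    [0,0,0.7],
    [0,0,0.7],
    [0,0,0.5],
    [0,0,0],
    [0,0,0],
    [0,0,0],
    [0,0,0],
  ],
  turn=[
    [0,0,0],
    [0,0,0],
    [0,0,0],
    [0,0,0],
    [0,0,0],
    [0,0,0],
    [0,0,0],
    [0,0,0],
  ],
)

```text
clock: 10.6
eef_pos: [0.536, 0.0911, 0.027]
orientation: [-2.354, 2.078, -0.001]
force: [0.5, 0.3, -3.7]
width: 0.0348
```

```bash
python3 go.py 535.9 90.9 26 -83
```

```text
pos [536.   91.1  27. ] yaw -82.87 F [ 0.45  0.34 -3.66] w 34.8
tool shift [0.2 0.1 1. ] turn [-0.0017  0.0005  0.0023] len 1.0
```

Request:
servo_tool(
  fingers=[0.9,0.9,0.9,0.9,0.9,0.9,0.9,0.9],
  travel=[
    [0,0,0.5],
    [0,0,0.5],
    [0,0,0.4],
    [0,0,0],
    [0,0,0],
    [0,0,0],
    [0,0,0],
    [0,0,0],
  ],
  turn=[
    [0,0,0],
    [0,0,0],
    [0,0,0],
    [0,0,0],
    [0,0,0],
    [0,0,0],
    [0,0,0],
    [0,0,0],
  ],
)

```text
clock: 11.27
eef_pos: [0.5362, 0.0907, 0.0257]
orientation: [-2.353, 2.079, -0.002]
force: [-0.1, -0.2, -2.7]
width: 0.0347
```

```bash
python3 go.py 535.9 90.9 25 -83
```

```text
pos [536.2  90.7  25.7] yaw -82.91 F [-0.09 -0.21 -2.73] w 34.7
tool shift [-0.3  0.3  0.7] turn [-0.0022  0.0002  0.0016] len 0.8
```

Request:
servo_tool(
  fingers=[0.9,0.9,0.9,0.9,0.9,0.9,0.9,0.9],
  travel=[
    [0,0,0.4],
    [0,0,0.4],
    [0,0,0.4],
    [0,0,0],
    [0,0,0],
    [0,0,0],
    [0,0,0],
    [0,0,0],
  ],
  turn=[
    [0,0,0],
    [0,0,0],
    [0,0,0],
    [0,0,0],
    [0,0,0],
    [0,0,0],
    [0,0,0],
    [0,0,0],
  ],
)

```text
clock: 11.93
eef_pos: [0.5363, 0.0906, 0.0255]
orientation: [-2.352, 2.079, -0.003]
force: [-1.2, -0.0, 0.1]
width: 0.0349
```

```bash
python3 go.py 535.9 90.9 25 -83
```

```text
pos [536.3  90.6  25.5] yaw -82.95 F [-1.16 -0.04  0.13] w 34.9
tool shift [-0.3  0.4  0.5] turn [-0.0029  0.0003  0.0008] len 0.7
```

At z = 25.5 the weight has transferred, exactly as computed for a seated opener. I'll release it.

Request:
servo_tool(
  fingers=[0.5,0.45,0.4,0.3,0.2,0.1,0,0],
  travel=[
    [0,0,0],
    [0,0,0],
    [0,0,0],
    [0,0,0],
    [0,0,0],
    [0,0,0],
    [0,0,0],
    [0,0,0],
  ],
  turn=[
    [0,0,0],
    [0,0,0],
    [0,0,0],
    [0,0,0],
    [0,0,0],
    [0,0,0],
    [0,0,0],
    [0,0,0],
  ],
)

```text
clock: 12.6
eef_pos: [0.5372, 0.0913, 0.0258]
orientation: [-2.352, 2.077, -0.004]
force: [1.0, 0.6, 0.1]
width: 0.0856
```

Request:
servo_tool(
  fingers=[0,0,0,0,0,0,0,0],
  travel=[
    [0,0,-5],
    [0,0,-10],
    [0,0,-15],
    [0,0,-20],
    [0,0,-20],
    [0,0,-10],
    [0,0,0],
    [0,0,0],
  ],
  turn=[
    [0,0,0],
    [0,0,0],
    [0,0,0],
    [0,0,0],
    [0,0,0],
    [0,0,0],
    [0,0,0],
    [0,0,0],
  ],
)

```text
clock: 13.27
eef_pos: [0.5364, 0.091, 0.1134]
orientation: [-2.351, 2.077, -0.004]
force: [-0.0, -0.0, -0.7]
width: 0.0854
```

```bash
python3 go.py 447 80 105 -83;python3 - <<'E'
from h import *
f=grab('side','side7')
b=f['frame'][170:310,230:370]
cv2.imwrite('pics/c7.png',cv2.resize(b[:,:,::-1],None,fx=4,fy=4,interpolation=cv2.INTER_CUBIC))
E
```

```text
pos [536.4  91.  113.4] yaw -82.92 F [-0.   -0.05 -0.68] w 85.4
tool shift [-0.1 90.1  8. ] turn [-0.0049  0.001   0.0014] len 90.4
```

View pics/c7.png

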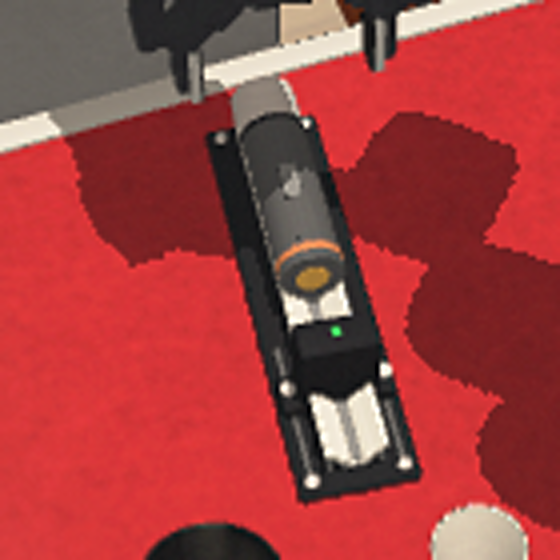

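The opener lies straight and centred in the groove, its base well clear of the stop. Next I'll shut the fingers and go behind the head.

Request:
servo_tool(
  fingers=[1,1,1,1,1,1,1,1],
  travel=[
    [0,10,0],
    [0,15,0],
    [0,18,0],
    [0,18,0],
    [0,15,0],
    [0,10,0],
    [0,4,0],
    [0,0,0],
  ],
  turn=[
    [-0.005,0,0],
    [0,0,0],
    [0,0,0],
    [0,0,0],
    [0,0,0],
    [0,0,0],
    [0,0,0],
    [0,0,0],
  ],
  newtons=20,
)

```text
clock: 13.98
eef_pos: [0.4352, 0.0775, 0.1083]
orientation: [2.346, -2.073, -0.013]
force: [0.4, -0.6, 0.3]
width: 0.0006
```

```bash
python3 go.py 446 79.8 33 -83
```

```text
pos [435.2  77.5 108.3] yaw -82.91 F [ 0.36 -0.62  0.27] w 0.6
tool shift [ -1.  -12.   75.2] turn [ 0.0136 -0.0009  0.0016] len 76.1
```

Request:
servo_tool(
  fingers=[1,1,1,1,1,1,1,1],
  travel=[
    [-0.5,-4,12],
    [-0.5,-4,15],
    [0,-2,15],
    [0,0,15],
    [0,0,10],
    [0,0,5],
    [0,0,0],
    [0,0,0],
  ],
  turn=[
    [0.012,0,0],
    [0,0,0],
    [0,0,0],
    [0,0,0],
    [0,0,0],
    [0,0,0],
    [0,0,0],
    [0,0,0],
  ],
)

```text
clock: 14.65
eef_pos: [0.4483, 0.0805, 0.0313]
orientation: [2.354, -2.079, 0.001]
force: [-0.4, 0.0, 0.1]
width: 0.0001
```

```bash
python3 go.py 446 79.8 33 -83;python3 - <<'E'
from h import *
for n in('top','side'):
    f=grab(n,n+'8')
a=load('top8')['frame'][185:345,280:440];b=load('side8')['frame'][140:300,220:380]
cv2.imwrite('pics/c8.png',cv2.resize(np.hstack([a,b])[:,:,::-1],None,fx=2.4,fy=2.4,interpolation=cv2.INTER_CUBIC))
E
```

```text
pos [448.3  80.5  31.3] yaw -82.91 F [-0.36  0.02  0.14] w 0.1
tool shift [ 0.4  2.4 -1.7] turn [ 0.0002 -0.0007  0.0016] len 3.0
```

View pics/c8.png

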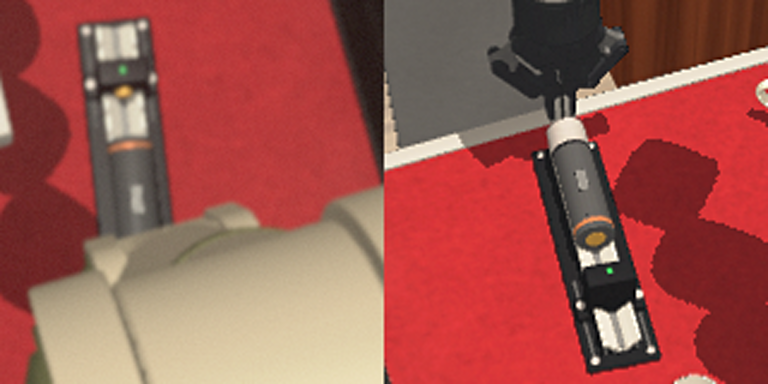

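The shut fingers are behind the head and in line with the groove, and the base is still clear of the stop in the top view. I'll start a slow approach.

Request:
servo_tool(
  fingers=[1,1,1,1,1,1,1,1],
  travel=[
    [0,-1.5,-1.5],
    [0,-1.5,0],
    [0,-1.5,0],
    [0,-1.5,0],
    [0,-1,0],
    [0,-0.5,0],
    [0,0,0],
    [0,0,0],
  ],
  turn=[
    [0,0,0],
    [0,0,0],
    [0,0,0],
    [0,0,0],
    [0,0,0],
    [0,0,0],
    [0,0,0],
    [0,0,0],
  ],
)

```text
clock: 15.42
eef_pos: [0.4583, 0.0819, 0.0362]
orientation: [-2.351, 2.077, -0.006]
force: [-0.2, 0.3, -1.3]
width: 0.0
```

Request:
servo_tool(
  fingers=[1,1,1,1,1,1,1,1],
  travel=[
    [0,-1,0],
    [0,-1,0],
    [0,-1,0],
    [0,-1,0],
    [0,-1,0],
    [0,-1,0],
    [0,-1,0],
    [0,-1,0],
  ],
  turn=[
    [0,0,0],
    [0,0,0],
    [0,0,0],
    [0,0,0],
    [0,0,0],
    [0,0,0],
    [0,0,0],
    [0,0,0],
  ],
)

```text
clock: 16.08
eef_pos: [0.4617, 0.0821, 0.0358]
orientation: [2.353, -2.077, -0.003]
force: [-4.4, 0.3, 1.7]
width: -0.0003
```

```bash
python3 go.py 502 86.5 33 -83
```

```text
pos [461.7  82.1  35.8] yaw -82.87 F [-4.36  0.28  1.67] w -0.3
tool shift [  0.6 -40.6   2.7] turn [ 0.0037 -0.0008  0.0022] len 40.7
```

Contact is made at x ≈ 461.5 with 4.4 N. A 1 mm lead gives about 4 N, so I'll raise the step slightly to break stiction.

Request:
servo_tool(
  fingers=[1,1,1,1,1,1,1,1],
  travel=[
    [0,-1.3,0],
    [0,-1.3,0],
    [0,-1.3,0],
    [0,-1.3,0],
    [0,-1.3,0],
    [0,-1.3,0],
    [0,-1.3,0],
    [0,-1.3,0],
  ],
  turn=[
    [0,0,0],
    [0,0,0],
    [0,0,0],
    [0,0,0],
    [0,0,0],
    [0,0,0],
    [0,0,0],
    [0,0,0],
  ],
)

```text
clock: 16.75
eef_pos: [0.4729, 0.0834, 0.0357]
orientation: [2.352, -2.077, -0.003]
force: [-3.8, 0.5, 2.6]
width: -0.0001
```

```bash
python3 go.py 502 86.5 33 -83
```

```text
pos [472.9  83.4  35.7] yaw -82.89 F [-3.79  0.54  2.6 ] w -0.1
tool shift [  0.5 -29.3   2.6] turn [ 0.0043 -0.0009  0.002 ] len 29.4
```

Request:
servo_tool(
  fingers=[1,1,1,1,1,1,1,1],
  travel=[
    [0,-1.3,0],
    [0,-1.3,0],
    [0,-1.3,0],
    [0,-1.3,0],
    [0,-1.3,0],
    [0,-1.3,0],
    [0,-1.3,0],
    [0,-1.3,0],
  ],
  turn=[
    [0,0,0],
    [0,0,0],
    [0,0,0],
    [0,0,0],
    [0,0,0],
    [0,0,0],
    [0,0,0],
    [0,0,0],
  ],
)

```text
clock: 17.42
eef_pos: [0.4843, 0.0847, 0.0357]
orientation: [2.352, -2.077, -0.003]
force: [-3.6, -0.3, 2.6]
width: 0.0002
```

```bash
python3 go.py 502 86.5 33 -83;python3 - <<'E'
from h import *
for n in('top','side'):
    f=grab(n,n+'9')
a=load('top9')['frame'][185:345,280:440];b=load('side9')['frame'][140:300,220:380]
cv2.imwrite('pics/c9.png',cv2.resize(np.hstack([a,b])[:,:,::-1],None,fx=2.4,fy=2.4,interpolation=cv2.INTER_CUBIC))
E
```

```text
pos [484.3  84.7  35.7] yaw -82.89 F [-3.62 -0.31  2.58] w 0.2
tool shift [  0.4 -17.8   2.6] turn [ 0.0044 -0.001   0.002 ] len 18.0
```

View pics/c9.png

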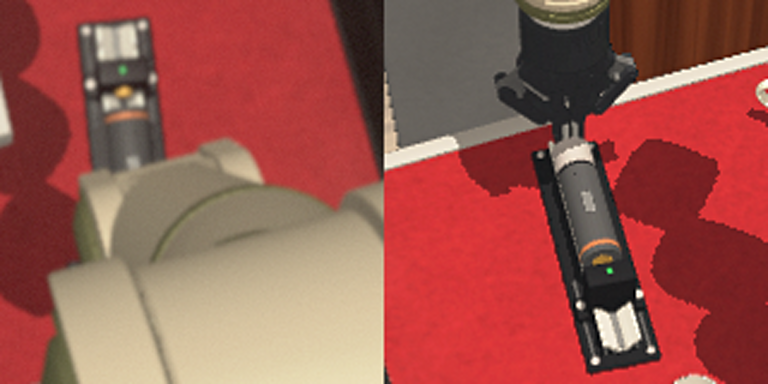

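The opener is sliding straight and a gap of about 15–17 mm remains, with the brass visible at top crop (122,92). I'll continue, more slowly.

Request:
servo_tool(
  fingers=[1,1,1,1,1,1,1,1],
  travel=[
    [0,-1.2,0],
    [0,-1.2,0],
    [0,-1.2,0],
    [0,-1.2,0],
    [0,-1,0],
    [0,-1,0],
    [0,-1,0],
    [0,-1,0],
  ],
  turn=[
    [0,0,0],
    [0,0,0],
    [0,0,0],
    [0,0,0],
    [0,0,0],
    [0,0,0],
    [0,0,0],
    [0,0,0],
  ],
)

```text
clock: 18.18
eef_pos: [0.4937, 0.0858, 0.0356]
orientation: [2.352, -2.077, -0.004]
force: [-3.3, -1.4, 2.9]
width: 0.0001
```

```bash
python3 go.py 502 86.5 33 -83
```

```text
pos [493.7  85.8  35.6] yaw -82.89 F [-3.29 -1.44  2.88] w 0.1
tool shift [ 0.3 -8.3  2.6] turn [ 0.0046 -0.0011  0.0019] len 8.7
```

Request:
servo_tool(
  fingers=[1,1,1,1,1,1,1,1],
  travel=[
    [0,-0.9,0],
    [0,-0.9,0],
    [0,-0.9,0],
    [0,-0.9,0],
    [0,-0.9,0],
    [0,-0.9,0],
    [0,-0.9,0],
    [0,-0.9,0],
  ],
  turn=[
    [0,0,0],
    [0,0,0],
    [0,0,0],
    [0,0,0],
    [0,0,0],
    [0,0,0],
    [0,0,0],
    [0,0,0],
  ],
)

```text
clock: 18.85
eef_pos: [0.5004, 0.0866, 0.0356]
orientation: [2.351, -2.075, -0.006]
force: [-5.3, -0.4, 3.4]
width: 0.0001
```

```bash
python3 go.py 502 86.5 33 -83
```

```text
pos [500.4  86.6  35.6] yaw -82.88 F [-5.27 -0.41  3.42] w 0.1
tool shift [ 0.3 -1.6  2.5] turn [ 0.0068 -0.0012  0.002 ] len 3.0
```

Request:
servo_tool(
  fingers=[1,1,1,1,1,1,1,1],
  travel=[
    [0,-0.9,0],
    [0,-0.9,0],
    [0,-0.9,0],
    [0,-0.9,0],
    [0,-0.9,0],
    [0,-0.9,0],
    [0,-0.9,0],
    [0,-0.9,0],
  ],
  turn=[
    [0,0,0],
    [0,0,0],
    [0,0,0],
    [0,0,0],
    [0,0,0],
    [0,0,0],
    [0,0,0],
    [0,0,0],
  ],
)

```text
clock: 19.52
eef_pos: [0.5011, 0.0865, 0.0351]
orientation: [2.344, -2.067, -0.018]
force: [-7.2, -0.2, 5.4]
width: -0.0003
```

```bash
python3 go.py 502 86.5 33 -83;python3 - <<'E'
from h import *
for n in('top','side'):
    f=grab(n,n+'10')
a=load('top10')['frame'][185:265,300:380];b=load('side10')['frame'][210:290,270:350]
cv2.imwrite('pics/c10.png',cv2.resize(np.hstack([a,b])[:,:,::-1],None,fx=4.8,fy=4.8,interpolation=cv2.INTER_CUBIC))
E
```

```text
pos [501.1  86.5  35.1] yaw -82.83 F [-7.24 -0.25  5.37] w -0.3
tool shift [ 0.1 -1.   2. ] turn [ 0.0199 -0.0023  0.0029] len 2.3
```

View pics/c10.png

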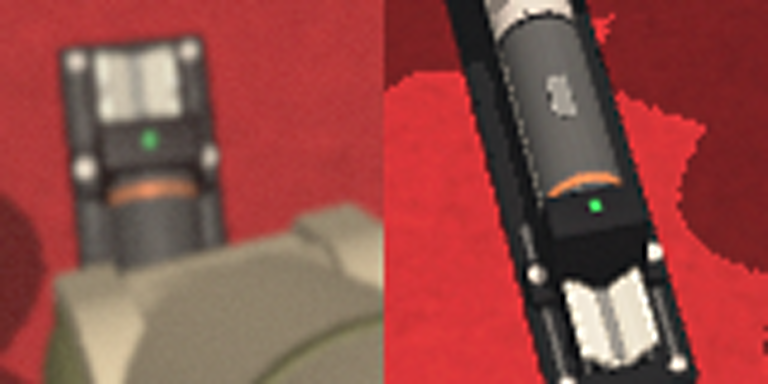

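The advance stalled at x = 501.1 (0.7 mm gained for 7 mm commanded, 7 N), and the copper ring sits against the block with no brass visible. I'll back off, straighten the tool, then re-press lightly to confirm it is hard home rather than stuck.

Request:
servo_tool(
  fingers=[1,1,1,1,1,1,1,1],
  travel=[
    [0,1,0],
    [0,2,0],
    [0,3,0.5],
    [0,2,0.5],
    [0,1,0],
    [0,0,0],
    [0,0,0],
    [0,0,0],
  ],
  turn=[
    [0,0,0],
    [0,0,0],
    [0,0,0],
    [0.01,0,0],
    [0.01,-0.002,0],
    [0,0,0],
    [0,0,0],
    [0,0,0],
  ],
)

```text
clock: 20.28
eef_pos: [0.4972, 0.0863, 0.0344]
orientation: [-2.347, 2.072, -0.013]
force: [-0.2, 0.5, 0.2]
width: 0.0001
```

```bash
python3 go.py 500.5 86.5 33 -83;python3 - <<'E'
from meas import *
f=grab('top','top11'); g=grab('side','side11')
a=np.radians(6.98); w=np.array([np.cos(a),np.sin(a)]); n=np.array([-w[1],w[0]])
for tag,fr,zz,box in(('top0',load('top0'),.036,(385,228,420,250)),('top8',load('top8'),.0575,(315,235,350,256)),('top9',load('top9'),.0575,(315,222,350,245)),('top11',f,.0575,(315,215,350,235))):
    h=cv2.cvtColor(fr['frame'],cv2.COLOR_RGB2HSV); x0,y0,x1,y1=box
    F=fr['frame'].astype(int); m=(F[...,0]>150)&(F[...,1]>75)&(F[...,1]<170)&(F[...,0]-F[...,1]>30)&(F[...,1]-F[...,2]>10)&(h[...,0]>5)&(h[...,0]<16)
    z=np.zeros_like(m); z[y0:y1,x0:x1]=1; m&=z
    if m.sum()==0: print(tag,'none'); continue
    uv=np.argwhere(m)[:,::-1]; uv=uv.mean(0); p=onz(fr,uv,zz)[0]; print(tag,m.sum(),uv.round(1),'along',(w@p[:2]*1000).round(1),p.round(4))
P=cloud(f); v,u=np.mgrid[205:225,318:345]; q=P[205:225,318:345].reshape(-1,3); q=q[(q[:,2]>.055)]
print('block along',np.percentile(q[:,:2]@w*1000,[2,98]).round(1))
E
```

```text
pos [497.2  86.3  34.4] yaw -82.86 F [-0.16  0.55  0.18] w 0.1
tool shift [ 0.3 -3.3  1.5] turn [-0.0133  0.001   0.0024] len 3.6
top0 50 [406.5 232. ] along 613.6 [ 0.6238 -0.0461  0.036 ]
top8 41 [333.2 245.1] along 598.3 [0.5905 0.1004 0.0575]
top9 41 [332.1 232.6] along 623.0 [0.615  0.1029 0.0575]
top11 35 [331.  224.1] along 640.0 [0.6318 0.1053 0.0575]
block along [640.2 668.7]
```

The ring travelled 41.7 mm in the top view, against 41 mm expected. It now sits at 640 mm along the groove, so the base is at about 648–650 mm and the block face at about 648 mm. Next is a confirming press kept below 10 N.

Request:
servo_tool(
  fingers=[1,1,1,1,1,1,1,1],
  travel=[
    [0,0,0],
    [0,-0.7,0],
    [0,-0.8,0],
    [0,-0.8,0],
    [0,-0.8,0],
    [0,-0.9,0],
    [0,-0.9,0],
    [0,-0.9,0],
  ],
  turn=[
    [-0.013,0.001,0],
    [0,0,0],
    [0,0,0],
    [0,0,0],
    [0,0,0],
    [0,0,0],
    [0,0,0],
    [0,0,0],
  ],
)

```text
clock: 21.05
eef_pos: [0.5013, 0.0868, 0.0342]
orientation: [2.352, -2.075, -0.006]
force: [-4.5, -0.6, 2.4]
width: 0.0001
```

```bash
python3 go.py 500.5 86.5 33 -83
```

```text
pos [501.3  86.8  34.2] yaw -82.85 F [-4.48 -0.6   2.38] w 0.1
tool shift [0.2 0.8 1.2] turn [ 0.0061 -0.0005  0.0027] len 1.5
```

Request:
servo_tool(
  fingers=[1,1,1,1,1,1,1,1],
  travel=[
    [0,-1.0,0],
    [0,-1.1,0],
    [0,-1.2,0],
    [0,-1.2,0],
    [0,-1.2,0],
    [0,-1.2,0],
    [0,-1.2,0],
    [0,-1.2,0],
  ],
  turn=[
    [0.003,0,0],
    [0,0,0],
    [0,0,0],
    [0,0,0],
    [0,0,0],
    [0,0,0],
    [0,0,0],
    [0,0,0],
  ],
)

```text
clock: 21.72
eef_pos: [0.501, 0.0865, 0.0336]
orientation: [2.345, -2.066, -0.019]
force: [-6.4, 0.3, 4.8]
width: -0.0005
```

```bash
python3 go.py 500.5 86.5 33 -83
```

```text
pos [501.   86.5  33.6] yaw -82.76 F [-6.43  0.3   4.75] w -0.5
tool shift [-0.   0.5  0.6] turn [ 0.0202 -0.0019  0.0041] len 0.8
```

Request:
servo_tool(
  fingers=[1,1,1,1,1,1,1,1],
  travel=[
    [0,1,0],
    [0,1,-0.5],
    [0,0,0],
    [0,-0.8,0],
    [0,-1.0,0],
    [0,-1.3,0],
    [0,-1.5,0],
    [0,-1.6,0],
  ],
  turn=[
    [0,0,0],
    [0.01,0,0],
    [0.008,0,0],
    [0,0,0],
    [0,0,0],
    [0,0,0],
    [0,0,0],
    [0,0,0],
  ],
)

```text
clock: 22.38
eef_pos: [0.5013, 0.0865, 0.0341]
orientation: [2.353, -2.071, -0.004]
force: [-6.6, 0.1, 5.1]
width: 0.0
```

```bash
python3 go.py 500.5 86.5 33 -83
```

```text
pos [501.3  86.5  34.1] yaw -82.73 F [-6.56  0.15  5.14] w 0.0
tool shift [-0.1  0.8  1.1] turn [ 0.0071 -0.0026  0.0048] len 1.3
```

Request:
servo_tool(
  fingers=[1,1,1,1,1,1,1,1],
  travel=[
    [0,0,0],
    [0,0,0],
    [0,0,0],
    [0,-1,0],
    [0,-1.4,0],
    [0,-1.7,0],
    [0,-1.8,0],
    [0,-1.9,0],
  ],
  turn=[
    [0.007,0,0],
    [0,0,0],
    [0,0,0],
    [0,0,0],
    [0,0,0],
    [0,0,0],
    [0,0,0],
    [0,0,0],
  ],
)

```text
clock: 23.05
eef_pos: [0.5012, 0.0862, 0.0336]
orientation: [2.348, -2.066, -0.011]
force: [-7.3, -0.2, 4.8]
width: -0.0001
```

```bash
python3 go.py 500.5 86.5 33 -83
```

```text
pos [501.2  86.2  33.6] yaw -82.67 F [-7.34 -0.16  4.84] w -0.1
tool shift [-0.4  0.6  0.6] turn [ 0.0152 -0.004   0.0058] len 1.0
```

It stalls at 501.2 each time, up to 7.3 N, so it is hard against the stop. I'll back straight off, then go up and clear.

Request:
servo_tool(
  fingers=[1,1,1,1,1,1,1,1],
  travel=[
    [0,1,0],
    [0,3,0],
    [0,6,0],
    [0,8,0],
    [0,8,0],
    [0,6,0],
    [0,3,-5],
    [0,0,-10],
  ],
  turn=[
    [0,0,0],
    [0,0,0],
    [0,0,0],
    [0.01,0,0],
    [0.005,0,0],
    [0,0,0],
    [0,0,0],
    [0,0,0],
  ],
)

```text
clock: 23.72
eef_pos: [0.467, 0.0819, 0.0486]
orientation: [-2.357, 2.074, -0.01]
force: [-0.6, 0.1, 0.5]
width: -0.0003
```

Request:
servo_tool(
  fingers=[1,1,1,1,1,1,1,1],
  travel=[
    [0,0,-15],
    [0,0,-20],
    [0,0,-20],
    [20,0,-20],
    [30,0,-10],
    [30,0,0],
    [30,0,0],
    [20,0,0],
  ],
  turn=[
    [0,0,0],
    [0,0,0],
    [0,0,0],
    [0,0,0],
    [0,0,0],
    [0,0,0],
    [0,0,0],
    [0,0,0],
  ],
)

```text
clock: 24.38
eef_pos: [0.4872, -0.0455, 0.1475]
orientation: [-2.363, 2.055, -0.02]
force: [0.1, -0.5, 0.2]
width: 0.0002
```

Request:
servo_tool(
  fingers=[1,1,1,1,1,1,1,1],
  travel=[
    [20,0,0],
    [30,0,0],
    [30,0,0],
    [30,0,0],
    [30,0,0],
    [20,0,0],
    [10,0,0],
    [0,0,0],
  ],
  turn=[
    [0,0,0],
    [0,0,0],
    [0,0,0],
    [0,0,0],
    [0,0,0],
    [0,0,0],
    [0,0,0],
    [0,0,0],
  ],
)

```text
clock: 25.05
eef_pos: [0.5132, -0.2292, 0.1581]
orientation: [-2.353, 2.061, -0.038]
force: [-0.5, -0.3, 0.2]
width: -0.0
```

```bash
python3 go.py 500.5 86.5 33 -83; python3 - <<'E'
from meas import *
f=grab('top','top12'); g=grab('side','side12')
a=f['frame'][185:325,270:410];b=g['frame'][170:310,230:370]
cv2.imwrite('pics/c12.png',cv2.resize(np.hstack([a,b])[:,:,::-1],None,fx=2.8,fy=2.8,interpolation=cv2.INTER_CUBIC))
cv2.imwrite('pics/top12s.png',cv2.resize(np.hstack([f['frame'],g['frame']])[:,:,::-1],(800,300)))
E
```

```text
pos [ 513.2 -229.2  158.1] yaw -82.43 F [-0.49 -0.26  0.16] w -0.0
tool shift [-315.8  -25.8  122.9] turn [-0.0262 -0.0092  0.0101] len 339.9
```

View pics/c12.png

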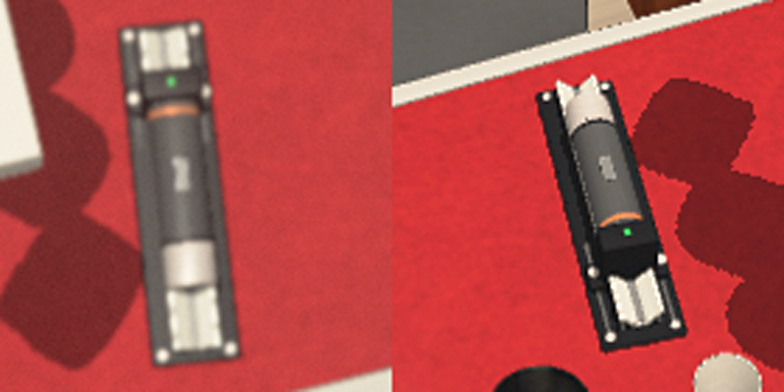

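View pics/top12s.png

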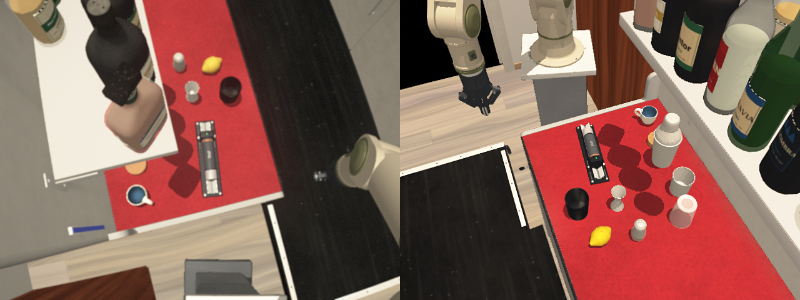

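The opener lies in the groove with its copper ring at the block and no brass showing. The arm is clear, and the tumbler, jigger and cup look unmoved. One last check is whether the spring has pushed it back.

```bash
python3 - <<'E'
from meas import *
a=np.radians(6.98); w=np.array([np.cos(a),np.sin(a)])
for tag in('top10','top11','top12'):
    fr=load(tag); h=cv2.cvtColor(fr['frame'],cv2.COLOR_RGB2HSV); F=fr['frame'].astype(int)
    m=(F[...,0]>150)&(F[...,1]>75)&(F[...,1]<170)&(F[...,0]-F[...,1]>30)&(F[...,1]-F[...,2]>10)&(h[...,0]>5)&(h[...,0]<16)
    z=np.zeros_like(m); z[215:235,315:350]=1; m&=z; uv=np.argwhere(m)[:,::-1].mean(0); print(tag,m.sum(),uv.round(2),(w@onz(fr,uv,.0575)[0][:2]*1000).round(1))
# head edge & barrel extents from depth (top12), centreline strip
f=load('top12');P=cloud(f);n=np.array([-w[1],w[0]])
al=P[...,:2]@w*1000; la=P[...,:2]@n*1000; s=(abs(la-25.8)<5)&(P[...,2]>.048)&(P[...,2]<.07)
print('obj+block extent',np.percentile(al[s],[.5,99.5]).round(1),'n',s.sum(),' expect 130+22=152')
for t,b in(('tumbler',(345,118,392,170)),('jigger',(292,125,322,168)),('cup',(198,292,250,332))):
    d=np.abs(load('top0')['frame'][b[1]:b[3],b[0]:b[2]].astype(int)-f['frame'][b[1]:b[3],b[0]:b[2]]).mean(); print(t,'mean diff',d.round(2))
E
```

```text
top10 35 [331.   224.09] 640.0
top11 35 [331.   224.09] 640.0
top12 57 [331.49 224.  ] 640.0
obj+block extent [517.4 668.1] n 402  expect 130+22=152
tumbler mean diff 2.28
jigger mean diff 1.8
cup mean diff 1.63
```

```bash
python3 -c "
from plant import bot
print(bot.close_job())"
```

```text
the job is handed in; nothing more can be done
None
```

The wine opener is on charge: it lies in the groove with its copper-ringed base against the stop block, and the job is handed in at about 25 s of the 67 s.

I gripped it across the middle, laid it in the groove about 50 mm short of cradle centre (near the open end), and let go. I then pushed it about 40 mm along by the head with shut fingers. The force readings, taken only at the end of each move, never exceeded about 7.3 N along the groove.

**Last checks**
- **Fully home:** the push stopped at the same point (x ≈ 501.2 mm, within 0.2 mm) on four presses. I had meant to press past the 8 N starting friction, but the readings only reached 7.3 N.
- **Length over opener and block:** it measures 151 mm, against 152 mm if they touch. A 6 mm gap would read about 158 mm.
- **Contact pushed in:** no brass shows in either view. The contact itself was not read directly.
- **Staying put:** the copper ring did not move after I backed off.
- **Bystanders:** the tumbler, jigger and espresso cup are unchanged in the top picture, and the arm is clear of everything.

**Disagreements**
- **Camera offset:** the two cameras differed by about 6 mm in x, which lies mostly along the groove, so I relied on the top view and on touch.
- **Sideways drift:** the tool drifted 7 mm sideways while hovering over the cradle; I corrected it before lowering.

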